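# Crack, peel and present the cover of a nested tray stack

### The job

Press the red treadle down to its stop so that its lifter cracks the stuck corner of the yellow cover, and let the treadle come back up. Then take the cover by its black grip block and peel it off the stack corner first: raise the grip corner well up while the opposite corner is still down, without dragging the trays out of place. Finish while holding the cover by the gripper, still and roughly level, centred over the green inspection mat and 10 to 25 cm above the bench, with the treadle up and the tape measure, steel tube and parts bin left alone.

Things in the scene. Friction and masses are not known exactly. Their poses are not given: they have to be found in the camera images.
- station: Fixed plywood board 225 x 350 x 14 mm on the bench carrying the tray stack (towards its +y end) and the red treadle (towards its -y end). Origin at the centre of its underside; z up. Two grey bearing blocks at x +-90, y -30 mm rise to 58 mm above the bench.
- treadle (a joint): Treadle hinge, rad: 0 = up, 0.30 = on its stop. A rigid rocker on a shaft along station x (y -30, height 44 mm): red pad on the -y side, lifter finger on the +y side under the cover's ear. Return spring: about 5 N at the pad to start, 10 to 15 N at the stop; the pad sinks 27 mm. The finger raises the cover corner about 10 mm; friction keeps it up when the treadle returns.
- treadle_pad (a point): Centre of the top face of the red treadle pad (70 mm along station x, 60 mm along station y), 90 mm from the hinge axis; 52 mm above the bench when up, about 26 mm when on the stop.
- stack_seat (a point): Point on the station board (14 mm above the bench, station x 0, y +85 mm) where the centre of the tray stack's underside belongs.
- trays: Rest of the stack: silvery nested trays 160 x 120 mm (x, y), 2.5 kg, loose between low guides. Origin at the centre of the underside, axes as the station's. Its top (54 mm up) is a raised centre 146 x 106 mm that the cover caps; four sprung rubber pads press on the inside of the cover's two x-end walls near the corners, clinging by about 4 N at each until the rim there has risen about 16 mm.
- cover: Yellow sheet cover 160 x 120 x 21 mm (x, y, z; 3 mm thick, 0.16 kg), open below, caps the trays. Origin at the centre of its lower rim, z up, axes as the trays'; at the start the rim is 50 and the top face 71 mm above the bench. Black rubber grip block 24 x 24 x 30 mm stands on top at x -55, y -35 mm; a small ear (22 x 20 x 4 mm) juts from the rim at x -55, y -70 mm.
- cover_grip (a point): Centre of the black grip block (half-way up): 15 mm above the cover's top face, at x -55, y -35, z 36 mm in the cover. Axes as the cover's; its flat sides face the cover's x and y.
- cover_mid (a point): Middle of the cover, 18 mm above its rim, on the underside of its top sheet: +55, +35, -18 mm from the grip block's centre in the cover's axes.
- cover_near (a point): Rim corner of the cover next to the grip block (cover x -80, y -60, z 0 mm): the corner to lift.
- cover_far (a point): Rim corner diagonally opposite (cover x +80, y +60, z 0 mm): lifts last.
- mat: Green inspection mat with a white cross, 200 x 160 x 3 mm, fixed on the bench to the left or right of the station. Origin at the centre of its underside.
- bin: Blue open parts bin 150 x 120 x 50 mm, fixed on the other side from the mat. Origin at the centre of its underside. Leave alone.
- tape: Yellow and black tape measure 70 x 35 x 60 mm standing off a far corner of the station. Origin at the centre of its underside. Leave alone.
- tube: Offcut of square steel tube 40 x 120 x 40 mm (x, y, z) at the other far corner. Origin at the centre of its underside. Leave alone.
Things that resemble listed ones, but are neither listed nor needed, are in the scene too. There is more than one size of the cover; the one meant has the size given above.

How it is judged:
On the way, in this order (a step that is already met when the one before it is completed fails the run):
1. the treadle is pressed down to its stop (value of joint treadle above 0.27 rad), for 0.1 s.
2. held by the gripper, the grip corner is raised at least 25 mm while the opposite corner has risen less than 10 mm (z of cover_near in the frame of trays above 0.061 m and z of cover_far in the frame of trays below 0.046 m and contact force between the fingers and cover above 1 N), for 0.1 s.
At the end, for the whole second after the job is handed in: Gripper still holds the cover, clear of everything: its middle within 50 mm of the mat centre from above, 90 to 270 mm above the bench, tilt under 0.3 rad, under 0.03 m/s; treadle up (under 0.06 rad); trays within 12 mm of their seat, tilt under 0.08 rad (contact force between the fingers and cover above 1 N and height (world z) of cover_mid between 0.09 and 0.27 m and horizontal distance between cover_mid and mat below 0.05 m and angle between cover's own z axis and vertical below 0.3 rad and linear speed of cover below 0.03 m/s and contact force between cover and mat below 0.2 N and contact force between cover and station below 0.2 N and contact force between cover and trays below 0.2 N and contact force between cover and bin below 0.2 N and contact force between cover and tape below 0.2 N and contact force between cover and tube below 0.2 N and value of joint treadle below 0.06 rad and horizontal distance between trays and stack_seat below 0.012 m and angle between trays's own z axis and vertical below 0.08 rad); the arm keeps its last pose, push and grip.
It fails at once if the trays are lifted, tipped or dragged out of the guides (distance of trays from where it was at the start of the episode above 0.02 m or angle between trays's own z axis and vertical above 0.15 rad).
It fails at once if the tape measure or steel tube is disturbed by more than 30 mm, or the bin is pushed (distance of any of tape, tube from where it was at the start of the episode above 0.03 m or contact force between any of the arm, the fingers, cover and bin above 5 N).
It also fails if it takes over 54 s, if anything falls off the work surface, if the arm or the gripper's body presses on something with over 40 N, if the wrist force passes 120 N, or if a joint passes its speed limit or range.

### The arm

A 6-joint arm with a two-finger parallel gripper is mounted at the origin on the work surface. World frame = base frame: x ahead of the robot, y to its left, z up, the work surface at z = 0. Lengths are in m, angles in rad, forces in N, time in s.
With the tool pointing down it reaches from about 0.3 to 0.85 m from the base axis. Payload 5.4 kg.
Tool frame: the origin (TCP) lies midway between the tips of the shut fingers; the grasp point (between the pads) lies 19 mm behind it; x points along the fingers, z is the direction in which the jaws open and shut, and the axes are right-handed (so a half turn about x gives the same grasp; the last joint's range is limited). The gripper opens to 85 mm and grips with 20 to 120 N. Pads are 22 mm wide; open, the fingers measure 114 mm over their backs; the gripper's body (76 mm by 85 mm) begins 54 mm behind the grasp point. The pads swing forward as they close: fully open they stand 13 mm farther back than shut.
Start: joints at [-1.423, 0.158, 1.597, -0, 1.386, -0.21], TCP at [0.201, -0.539, 0.231] pointing down, gripper open.
Joint ranges: [-2.91, 2.91], [-0.94, 2.29], [0.18, 2.7], [-1.29, 4.43], [0.17, 2.64], [-3, 3]. Speed limits (rad/s): [2.57, 2.57, 3.14, 3.14, 3.14, 3.14].

### API

Orientations are given as [roll, pitch, yaw] about the fixed x, y, z axes, in that order (R = Rz(yaw) Ry(pitch) Rx(roll)).
In Python, from workcell import sense, cams, workorder gives the robot as it stands. The module is installed in compiled form; this text tells all that it offers.
- The arm moves only by the tool apply_moves, never from a script. Its argument "commands" is a list of rows, each a list of 2 entries, a list of its own where there are three numbers: the shift along the tool's x, y, z in mm, then the turn about the tool's x in degrees. A call has exactly 5 rows; each row shifts and turns the commanded pose from where the row before left it, along the tool's axes as they then stand; what a row does not reach is not made up. A row lasts 1/10 s, in which the tool goes at most 50 mm and 8.59 degrees, less where a joint would pass 70% of its speed; a pose out of reach is approached as far as the arm can. A call is refused whole if a number of a shift passes 50 or a number of a turn 8.59, either way. A call with a gripper value outside its range is refused whole. "hand" is the opening, from 0 (shut) to 1 (fully open), set as the call begins (left out, the last holds). The fingers move at their own pace and stop on an object; the grip force is fixed at half the most. Time passes only in rows, so rows that do not move let the fingers close, or fill a call up. It gives the time, the measured TCP pose, the force and the opening at its end, in the units of the state.
- sense(): the state, without advancing time (a new reading comes with each control period).
- cams.get_image(name): name is "side" or "top"; returns (picture, depth): 480x640x3 uint8, red, green, blue; 480x640 float32, m along the optical axis (not along the pixel's ray), 0 where there is no reading.
- cams.camera_info(name): a dict with "fx", "fy", "cx", "cy" (pixels), "k1" (the pictures are not rectified: a ray, as slopes to the right and down, at radius r is drawn at 1 + k1 r^2 times it, then the intrinsics apply), "world_to_cam" (4x4, takes a point from world to camera coordinates). Camera axes: x right, y up, looking along -z (the intrinsics and any distortion apply to the point x, -y, -z); pixel columns grow to the right and rows downward; lengths in m; the calibration is good to about 2 mm. A picture is of the moment at which its call begins. camera_info takes no time and is no camera call.
- workorder.sign_off(): hands the job in, once; it reports no verdict.
The state is a dict: "time_s": time; "joints": joint angles; "joint_vel": joint speeds; "joint_efforts": joint torques, N m; "ee_pos": TCP position; "orientation": TCP orientation; "wrist_force": force on the tool from outside, world axes, zero at the start; "torque": the same for the moment, N m; "opening": finger opening in m.
Only numpy, scipy, OpenCV 4.12 (cv2) and the standard library are available. Lean on these libraries where they do the work, as an engineer would, in place of code of your own. Each camera call takes 0.05 s, during which the arm holds its last target. There are 200 camera calls.

## Working session

There is one attempt and no reset: what is moved stays moved. The work goes in short steps, Python scripts to look and compute and a tool call to move; the robot and the scene stay as the last step left them, time stands still between calls to the robot, and variables do not carry over. Pictures are saved under pics/ and viewed, about 8 in all and at most 12, crops included, and the job is handed in when it is done.

Besides the shell and the picture viewer there is one more tool, called by a JSON object that holds its "api" and its "payload". apply_moves: Moves the arm, as the interface text tells. Its arguments: {"type":"object","properties":{"commands":{"type":"array"},"hand":{"type":"number"}},"required":["commands"]}

```bash
mkdir -p pics
cat > h.py <<'E'
import numpy as np, cv2
from workcell import sense, cams, workorder
def grab(n):
    p,d=cams.get_image(n); return p,d,cams.camera_info(n)
def ray(c,u,v):
    x=(u-c["cx"])/c["fx"]; y=(v-c["cy"])/c["fy"]
    pt=cv2.undistortPoints(np.array([[[u,v]]],float),np.array([[c["fx"],0,c["cx"]],[0,c["fy"],c["cy"]],[0,0,1]]),np.array([c["k1"],0,0,0.]))[0,0]
    M=np.linalg.inv(np.array(c["world_to_cam"])); return M[:3,3],M[:3,:3]@np.array([pt[0],-pt[1],-1.])
def onz(c,u,v,z):
    o,d=ray(c,u,v); return o+d*(z-o[2])/d[2]
def dep(c,u,v,d): o,r=ray(c,u,v); return o+r*d[int(v),int(u)]
def save(n,p): cv2.imwrite("pics/"+n,p[:,:,::-1])
E
python3 - <<'E'
from h import *
for n in("top","side"):
    p,d,c=grab(n); save(n+"0.png",p); np.savez(n+"0.npz",p=p,d=d); print({k:np.round(c[k],3).tolist() for k in c if k!='name'})
s=sense(); print({k:np.round(s[k],3).tolist() for k in s})
E
```

```text
{'fx': 550.494, 'fy': 550.494, 'cx': 318.705, 'cy': 242.607, 'k1': 0.021, 'world_to_cam': [[-0.01, -1.0, -0.001, 0.011], [0.996, -0.01, 0.084, -0.535], [-0.084, -0.001, 0.997, -1.343], [0.0, 0.0, 0.0, 1.0]]}
{'fx': 475.037, 'fy': 475.037, 'cx': 323.953, 'cy': 232.238, 'k1': -0.077, 'world_to_cam': [[-0.909, -0.416, 0.012, 0.498], [0.307, -0.652, 0.693, -0.214], [-0.28, 0.634, 0.721, -1.152], [0.0, 0.0, 0.0, 1.0]]}
{'time_s': 0.1, 'joints': [-1.423, 0.159, 1.598, 0.0, 1.386, -0.21], 'joint_vel': [-0.001, -0.002, -0.004, 0.001, 0.0, -0.001], 'joint_efforts': [0.0, -39.699, -33.234, -0.0, 0.004, -0.0], 'ee_pos': [0.201, -0.538, 0.23], 'orientation': [2.922, 1.569, 1.709], 'wrist_force': [0.319, -0.14, -0.323], 'torque': [-0.028, -0.008, -0.008], 'opening': 0.085}
```

View pics/top0.png

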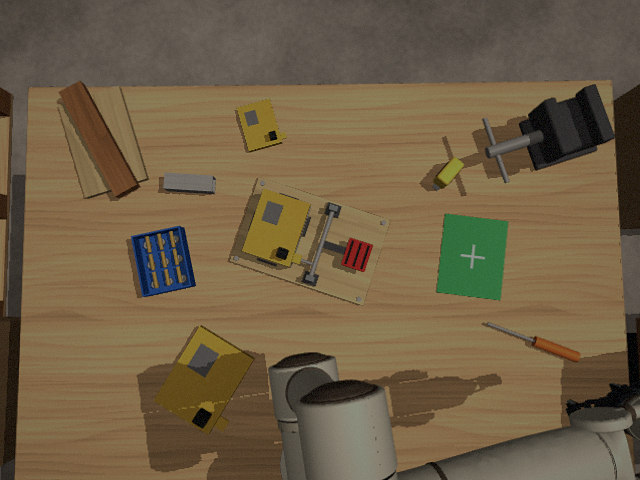

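View pics/side0.png

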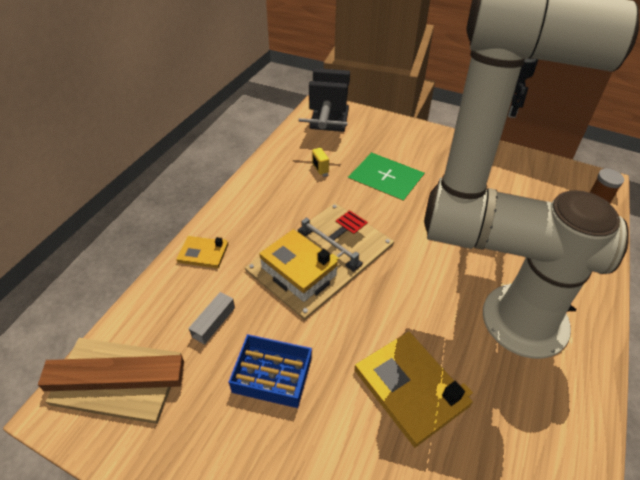

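The top view shows three yellow covers:
- (260,125): small, lying on the bench.
- (277,228): on the trays and station, with its grip at (283,253) and ear at (305,263) beside the red pad (357,254).
- (204,380): large, lying on the bench.

The one on the stack fits the description. I'll measure it and confirm its size in a crop.

```bash
cat > m.py <<'E'
from h import *
z=np.load("top0.npz"); p,d=z["p"],z["d"]; c=cams.camera_info("top")
hsv=cv2.cvtColor(p,cv2.COLOR_RGB2HSV)
def blob(lo,hi,roi,zz,close=5):
    m=cv2.inRange(hsv,lo,hi); k=np.zeros_like(m); x0,y0,x1,y1=roi; k[y0:y1,x0:x1]=m[y0:y1,x0:x1]
    k=cv2.morphologyEx(k,cv2.MORPH_CLOSE,np.ones((close,close)))
    ct=max(cv2.findContours(k,0,2)[0],key=cv2.contourArea)
    w=np.array([onz(c,*q[0],zz)[:2] for q in ct])
    r=cv2.minAreaRect((w*1000).astype(np.float32)); q=cv2.minAreaRect(ct)
    print("px",np.round(q[0]),"world mm",np.round(r[0],1),"size",np.round(r[1],1),"ang",round(r[2],1)); print(np.round(cv2.boxPoints(r)).tolist())
    return r
print("cover");blob((18,120,60),(32,255,255),(235,180,315,275),.071,9)
print("small");blob((18,120,60),(32,255,255),(225,90,295,160),.021,9)
print("big");blob((18,150,40),(32,255,255),(140,310,265,445),.1,9)
print("grip");blob((0,0,0),(180,255,45),(268,240,296,266),.101,1)
print("pad");blob((0,120,60),(8,255,255),(335,230,380,280),.052,9)
print("mat");blob((50,80,40),(80,255,255),(425,200,520,310),.003,9)
for n,u,v in(("cover",260,235),("grip",283,253),("pad",352,254),("mat",460,270),("board",370,230),("big",180,400)): print(n,np.round(dep(c,u,v,d),3))
for u,v in((258,183),(386,222),(360,300),(235,260)): print("screw",np.round(onz(c,u,v,.014),3))
for n,u,v in(("bl",333,210),("br",311,280)): print(n,np.round(onz(c,u,v,.058),3))
crop=p[170:310,220:400]; save("crop.png",cv2.resize(crop,None,fx=4,fy=4,interpolation=2))
E
python3 m.py
```

```text
cover
px [278. 237.] world mm [547.6 103. ] size [187.7 211. ] ang 73.8
[[420.0, 42.0], [623.0, -17.0], [675.0, 164.0], [473.0, 223.0]]
small
px [257. 121.] world mm [845.1 158.1] size [151.  111.6] ang 21.1
[[755.0, 183.0], [795.0, 79.0], [936.0, 133.0], [895.0, 237.0]]
big
px [208. 383.] world mm [210.  262.4] size [179. 210.] ang 56.1
[[73.0, 247.0], [247.0, 130.0], [347.0, 278.0], [173.0, 395.0]]
grip
px [282. 253.] world mm [504.4  91.6] size [24.5 22.9] ang 71.0
[[490.0, 84.0], [511.0, 76.0], [519.0, 99.0], [498.0, 107.0]]
pad
px [356. 254.] world mm [502.8 -85.7] size [59.  69.9] ang 70.9
[[460.0, -102.0], [526.0, -125.0], [545.0, -69.0], [479.0, -46.0]]
mat
px [472. 256.] world mm [ 498.4 -378.1] size [159.1 199.4] ang 82.1
[[389.0, -443.0], [586.0, -471.0], [608.0, -313.0], [411.0, -286.0]]
cover [0.55  0.145 0.072]
grip [0.505 0.089 0.098]
pad [ 0.503 -0.075  0.055]
mat [ 0.464 -0.347  0.003]
board [ 0.565 -0.123  0.016]
big [0.157 0.343 0.026]
screw [0.687 0.157 0.014]
screw [ 0.585 -0.164  0.014]
screw [ 0.392 -0.095  0.014]
screw [0.494 0.214 0.014]
bl [ 0.611 -0.03   0.058]
br [0.442 0.025 0.058]
```

View pics/crop.png

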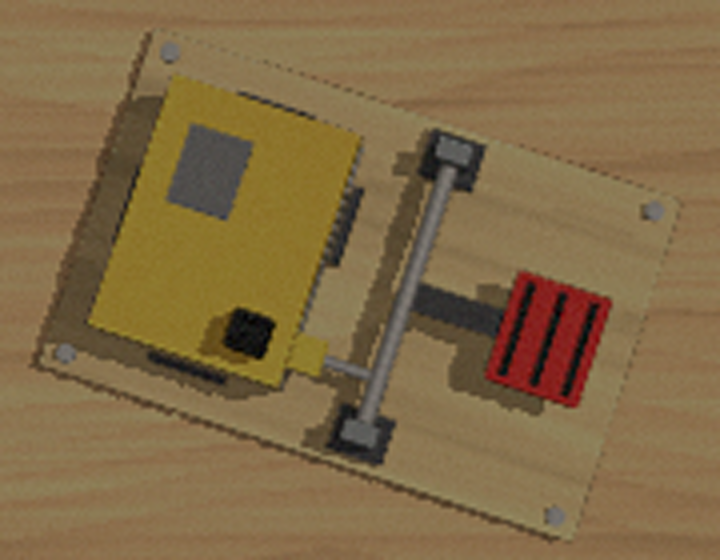

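The crop confirms the target. The stack's cover has its black grip block at the corner with the ear on the lifter finger, and the red pad lies beyond the shaft. Its four top-face corners are at (263,189), (310,205), (290,266) and (242,250) in full-image pixels. The shaft, pad and grip positions agree with a station yaw of about -18.3° to within 5 mm. I'll turn the jaws along station y, shut them and move over the pad.

{"api": "apply_moves", "payload": {"commands": [[[0, 0, 0], 7.8], [[0, 0, 0], 7.8], [[0, 0, 0], 7.8], [[0, 0, 0], 7.8], [[0, 0, 0], 7.6]], "hand": 0}}

```text
time_s: 0.6
ee_pos: [0.2013, -0.5382, 0.2307]
orientation: [-2.682, 1.57, 1.705]
wrist_force: [0.4, -0.3, -0.4]
opening: 0.0122
```

{"api": "apply_moves", "payload": {"commands": [[[0, 10, -35], 0], [[0, 10, -35], 0], [[0, 10, -35], 0], [[0, 10, -35], 0], [[0, 10, -35], 0]]}}

```text
time_s: 1.1
ee_pos: [0.3042, -0.3866, 0.2308]
orientation: [-2.493, 1.57, 1.9]
wrist_force: [-0.6, 0.1, -0.5]
opening: 0.0002
```

{"api": "apply_moves", "payload": {"commands": [[[0, 10, -35], 0], [[0, 10, -35], 0], [[0, 10, -35], 0], [[0, 10, -35], 0], [[0, 10, -35], 0]]}}

```text
time_s: 1.6
ee_pos: [0.4066, -0.2361, 0.231]
orientation: [-2.113, 1.57, 2.28]
wrist_force: [1.8, 0.4, 0.7]
opening: 0.0001
```

```bash
cat >> h.py <<'E'
from scipy.spatial.transform import Rotation as Ro
def go(tx,ty,tz):
    s=sense(); R=Ro.from_euler("xyz",s["orientation"]).as_matrix(); e=np.array(s["ee_pos"])
    print("t",round(s["time_s"],2),"ee",np.round(e,4),"jaw ang",round(np.degrees(np.arctan2(R[1,2],R[0,2])),2),"toolx",np.round(R[:,0],3),"F",np.round(s["wrist_force"],1),"open",round(s["opening"],4),"j6",round(s["joints"][5],2))
    print("tool shift mm to target",np.round(R.T@(np.array([tx,ty,tz])-e)*1000,1))
E
python3 -c "
from h import *
go(.502,-.087,.08)"
```

```text
t 1.6 ee [ 0.4066 -0.2361  0.231 ] jaw ang -108.31 toolx [-0.  0. -1.] F [1.8 0.4 0.7] open 0.0001 j6 1.11
tool shift mm to target [ 151.    43.8 -171.5]
```

{"api": "apply_moves", "payload": {"commands": [[[25, 9, -34], 0], [[25, 9, -34], 0], [[25, 9, -34], 0], [[25, 9, -34], 0], [[20, 8, -35], 0]]}}

```text
time_s: 2.1
ee_pos: [0.5015, -0.0875, 0.1095]
orientation: [-1.628, 1.569, 2.765]
wrist_force: [0.3, -0.8, 0.3]
opening: 0.0001
```

{"api": "apply_moves", "payload": {"commands": [[[10, 0, 0], 0], [[10, 0, 0], 0], [[8, 0, 0], 0], [[0, 0, 0], 0], [[0, 0, 0], 0]]}}

```text
time_s: 2.6
ee_pos: [0.5017, -0.0901, 0.0837]
orientation: [1.386, 1.57, -0.505]
wrist_force: [0.3, 0.8, -0.3]
opening: -0.0001
```

```bash
python3 -c "
from h import *
go(.502,-.087,.052)
p,d,c=grab('side'); save('side1.png',cv2.resize(p[160:340,230:430],None,fx=4,fy=4)[:600])"
```

```text
t 2.6 ee [ 0.5017 -0.0901  0.0837] jaw ang -108.38 toolx [ 0.001 -0.    -1.   ] F [ 0.3  0.8 -0.3] open -0.0001 j6 1.48
tool shift mm to target [31.7 -0.7 -3. ]
```

View pics/side1.png

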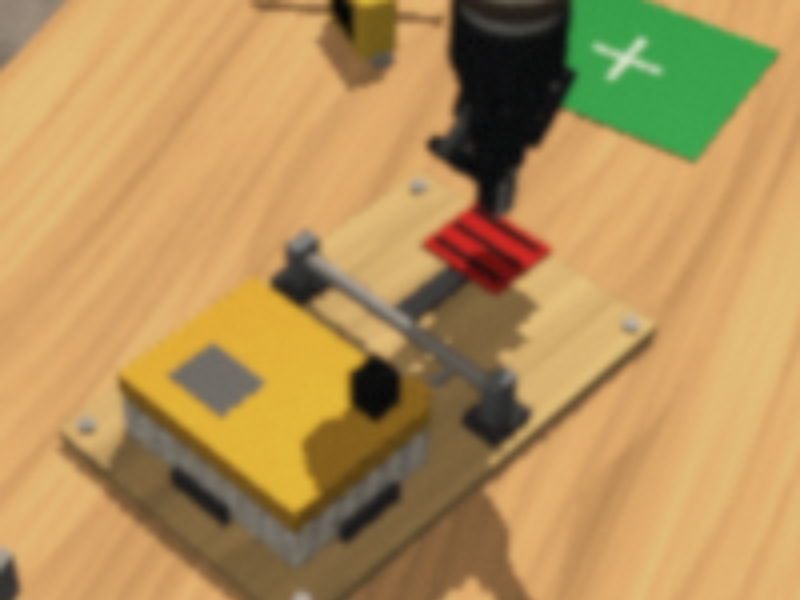

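The shut fingertips (crop 495,210) hang about 30 mm over the red pad (crop 485,245), and the grip block is at crop (375,385). I'll press now.

{"api": "apply_moves", "payload": {"commands": [[[9, 0, -1], 0], [[9, 0, -1], 0], [[9, 0, -1], 0], [[8, 0, 0], 0], [[8, 0, 0], 0]]}}

```text
time_s: 3.15
ee_pos: [0.5023, -0.0863, 0.04]
orientation: [-1.376, 1.569, 3.018]
wrist_force: [-4.6, 1.4, 9.7]
opening: -0.0003
```

{"api": "apply_moves", "payload": {"commands": [[[5, 0, 0], 0], [[4, 0, 0], 0], [[3, 0, 0], 0], [[2, 0, 0], 0], [[0, 0, 0], 0]]}}

```text
time_s: 3.65
ee_pos: [0.5029, -0.0853, 0.0269]
orientation: [-2.694, 1.569, 1.699]
wrist_force: [-4.2, 5.3, 12.4]
opening: -0.0002
```

{"api": "apply_moves", "payload": {"commands": [[[1, 0, 0], 0], [[1, 0, 0], 0], [[1, 0, 0], 0], [[0, 0, 0], 0], [[0, 0, 0], 0]]}}

```text
time_s: 4.15
ee_pos: [0.5031, -0.0851, 0.0255]
orientation: [-2.541, 1.568, 1.852]
wrist_force: [-8.7, 8.4, 25.7]
opening: 0.0002
```

The force jumped from 12 to 26 N and travel stalled at z = 25.5 mm, so the treadle is on its stop. I'll rise and see how far the cover lifted.

{"api": "apply_moves", "payload": {"commands": [[[-8, 0, 0], 0], [[-12, 0, 0], 0], [[-20, 0, 0], 0], [[-35, 0, 0], 0], [[-40, 0, 0], 0]]}}

```text
time_s: 4.65
ee_pos: [0.5014, -0.0857, 0.1376]
orientation: [-1.681, 1.567, 2.712]
wrist_force: [0.5, -0.5, -0.4]
opening: 0.0001
```

```bash
cat > g.py <<'E'
from h import *
import sys
p,d,c=grab('side'); q,e,t=grab('top')
# block in side view: dark pixels near expected
def dark(p,x0,y0,x1,y1):
    m=(p[y0:y1,x0:x1].max(2)<45).astype(np.uint8)
    n,l,s,ce=cv2.connectedComponentsWithStats(m); i=1+s[1:,4].argmax(); return ce[i]+[x0,y0],s[i]
print(dark(p,310,240,338,272)); 
print(dark(q,268,238,298,268))
go(.505,.09,.14)
K=np.zeros((600,800,3),np.uint8); a=cv2.resize(p[190:330,250:400],None,fx=4,fy=4)[:560,:600]; K[:560,:600]=a
save(sys.argv[1],K[:560,:600]); save("t_"+sys.argv[1],cv2.resize(q[170:310,220:400],None,fx=4,fy=4))
np.savez(sys.argv[1]+".npz",p=p,q=q,d=d,e=e)
def at(name,cc,dd,u,v): print(name,np.round(dep(cc,u,v,dd),3))
for u,v in((263,191),(306,206),(288,263),(246,248),(272,215),(275,240),(283,253),(356,254),(345,250),(366,256)): at((u,v),t,e,u,v)
E
python3 g.py s2.png
```

```text
(array([323.03478261, 255.28695652]), array([  8,   9,  11,  14, 115], dtype=int32))
(array([281. , 252.5]), array([  7,   9,  13,  12, 114], dtype=int32))
t 4.75 ee [ 0.5065 -0.0878  0.1438] jaw ang -108.29 toolx [ 0.01  -0.004 -1.   ] F [-0.  -0.1 -0.3] open -0.0001 j6 1.48
tool shift mm to target [   3.   -57.2 -168.4]
(263, 191) [0.657 0.138 0.07 ]
(306, 206) [0.618 0.035 0.079]
(288, 263) [0.482 0.079 0.079]
(246, 248) [0.519 0.179 0.075]
(272, 215) [0.598 0.117 0.073]
(275, 240) [0.537 0.109 0.076]
(283, 253) [0.504 0.089 0.103]
(356, 254) [ 0.477 -0.056  0.476]
(345, 250) [ 0.484 -0.038  0.471]
(366, 256) [ 0.474 -0.073  0.476]
```

View pics/s2.png

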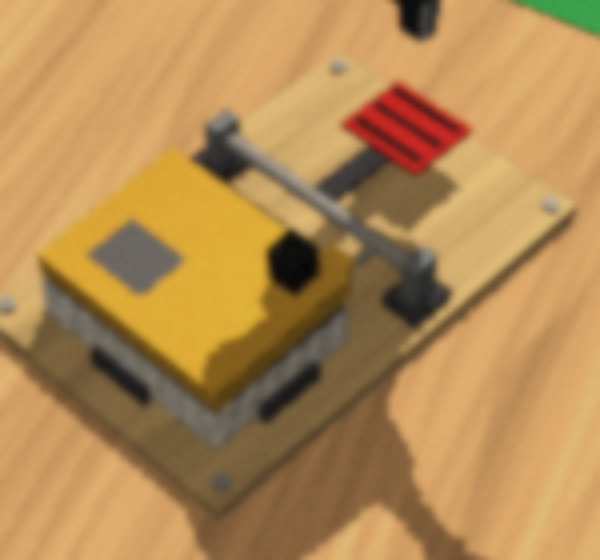

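The cover's -y edge has risen by about 8 mm and the red pad is up again (crop 408,128). The grip block is at crop (293,262). I'll triangulate it.

Run:
```python
from h import *
cs,ct=cams.camera_info("side"),cams.camera_info("top")
o1,r1=ray(cs,323.5,255.8); o2,r2=ray(ct,281.5,253)
r1/=np.linalg.norm(r1); r2/=np.linalg.norm(r2)
A=np.stack([r1,-r2],1); k=np.linalg.lstsq(A,o2-o1,rcond=None)[0]
a,b=o1+r1*k[0],o2+r2*k[1]; print(a,b)
m=(a+b)/2; print("side@.094",onz(cs,323.5,255.8,.094),"top@.105",onz(ct,281.5,253,.105))
go(m[0],m[1],.14)
```

```text
[0.50701176 0.09370048 0.08889998] [0.50538606 0.0931618  0.08875655]
side@.094 [0.50521663 0.09776015 0.094     ] top@.105 [0.50432156 0.09204951 0.105     ]
t 4.75 ee [ 0.5065 -0.0878  0.1438] jaw ang -108.29 toolx [ 0.01  -0.004 -1.   ] F [-0.  -0.1 -0.3] open -0.0001 j6 1.48
tool shift mm to target [   3.   -57.1 -172. ]
```

Clamping along station y would fight the tilt that is already there. I'll clamp the block on its x faces instead (jaws along station x), so the cover can keep pivoting about the jaw axis, and grip high so it can turn between the pads.

{"api": "apply_moves", "payload": {"commands": [[[0, -12, -33], 0], [[0, -12, -33], 0], [[0, -11, -33], 0], [[0, -11, -33], 0], [[0, -11, -33], 0]], "hand": 1}}

```text
time_s: 5.25
ee_pos: [0.4997, 0.0897, 0.1372]
orientation: [-1.368, 1.57, 3.025]
wrist_force: [0.3, 1.0, -0.5]
opening: 0.0725
```

{"api": "apply_moves", "payload": {"commands": [[[0, 0, 0], -8.5], [[0, 0, 0], -8.5], [[0, 0, 0], -8.5], [[0, 0, 0], -8.5], [[0, 0, 0], -8.5]]}}

```text
time_s: 5.75
ee_pos: [0.4998, 0.0884, 0.137]
orientation: [-2.088, 1.569, 3.053]
wrist_force: [-1.2, 0.2, 0.6]
opening: 0.0855
```

{"api": "apply_moves", "payload": {"commands": [[[0, 0, 0], -8.5], [[0, 0, 0], -8.5], [[0, 0, 0], -8.5], [[0, 0, 0], -8.5], [[0, 0, 0], -8.5]]}}

```text
time_s: 6.25
ee_pos: [0.4999, 0.0884, 0.1371]
orientation: [-2.856, 1.569, 3.027]
wrist_force: [0.1, -1.0, 0.6]
opening: 0.0855
```

{"api": "apply_moves", "payload": {"commands": [[[0, 0, 0], -5], [[0, 0, 0], 0], [[0, 0, 0], 0], [[0, 0, 0], 0], [[0, 0, 0], 0]]}}

```text
time_s: 6.75
ee_pos: [0.5003, 0.0883, 0.1382]
orientation: [-3.05, 1.571, 2.913]
wrist_force: [0.7, 0.5, -0.2]
opening: 0.0853
```

Run:
```python
from h import *
b=np.array([.505,.093])-.007*np.array([.314,.949]); go(b[0],b[1],.092)
# plane fit of cover top at last picture (arm clear)
z=np.load("s2.png.npz"); t=cams.camera_info("top"); q,e=z["q"],z["e"]
P=[]
for v in range(185,268):
  for u in range(240,312):
    if q[v,u].max()>60 and q[v,u,2]<.55*q[v,u,0] and e[v,u]>0:
      w=dep(t,u,v,e)
      if .062<w[2]<.088: P.append(w)
P=np.array(P); ctr=np.array([.563,.107]); ux=np.array([.949,-.314]); uy=np.array([.314,.949])
X=(P[:,:2]-ctr)@ux; Y=(P[:,:2]-ctr)@uy; s=np.linalg.lstsq(np.c_[X,Y,np.ones(len(X))],P[:,2],rcond=None)[0]
print(len(P),s,"near",s@[-.08,-.06,1],"far",s@[.08,.06,1],"x range",np.percentile(X,[1,99]),np.percentile(Y,[1,99]))
```

```text
t 6.75 ee [0.5003 0.0883 0.1382] jaw ang -18.35 toolx [-0.  0. -1.] F [ 0.7  0.5 -0.2] open 0.0853 j6 0.26
tool shift mm to target [46.2 -1.   3. ]
2943 [ 0.00547417 -0.05803745  0.07463742] near 0.07768173163012222 far 0.07159310433756007 x range [-0.07270729  0.08429061] [-0.06630902  0.06186995]
```

The plane fit shows the cover tilts only about station x (0.058 rad), which suits this jaw direction. I'll go down and close.

{"api": "apply_moves", "payload": {"commands": [[[15, 0, 1], 0], [[15, -1, 2], 0], [[10, 0, 0], 0], [[6, 0, 0], 0], [[0, 0, 0], 0]]}}

```text
time_s: 7.25
ee_pos: [0.5022, 0.0864, 0.0915]
orientation: [-2.894, 1.569, 3.07]
wrist_force: [-0.7, -0.1, -0.3]
opening: 0.0852
```

{"api": "apply_moves", "payload": {"commands": [[[0, 0, 0], 0], [[0, 0, 0], 0], [[0, 0, 0], 0], [[0, 0, 0], 0], [[0, 0, 0], 0]], "hand": 0}}

```text
time_s: 7.75
ee_pos: [0.5037, 0.0861, 0.093]
orientation: [0.107, 1.569, -0.212]
wrist_force: [0.4, -1.1, 2.0]
opening: 0.0222
```

{"api": "apply_moves", "payload": {"commands": [[[-1, 0, 0], 0], [[-1, 0, 0], 0], [[-1, 0, 0], 0], [[0, 0, 0], 0], [[0, 0, 0], 0]]}}

```text
time_s: 8.25
ee_pos: [0.5025, 0.0867, 0.0942]
orientation: [2.231, 1.57, 1.911]
wrist_force: [5.2, 2.0, -9.1]
opening: 0.0223
```

```bash
cat > f.py <<'E'
from h import *
import sys
q,e,t=grab("top")
P=[]
for v in range(180,270):
  for u in range(235,316):
    if q[v,u].max()>60 and q[v,u,2]<.55*q[v,u,0] and e[v,u]>0:
      w=dep(t,u,v,e)
      if .062<w[2]<.13: P.append(w)
P=np.array(P); ctr=np.array([.566,.108]); ux=np.array([.949,-.314]); uy=np.array([.314,.949])
X=(P[:,:2]-ctr)@ux; Y=(P[:,:2]-ctr)@uy; A=np.c_[X,Y,np.ones(len(X))]; k=np.ones(len(X),bool)
for _ in range(4):
    s=np.linalg.lstsq(A[k],P[k,2],rcond=None)[0]; r=abs(A@s-P[:,2]); k=r<max(.003,2*np.median(r))
print(k.sum(),np.round(s,3),"rise mm near",round((s@[-.08,-.06,1]-.0715)*1e3,1),"far",round((s@[.08,.06,1]-.0715)*1e3,1),"+x-y",round((s@[.08,-.06,1]-.0715)*1e3,1),"-x+y",round((s@[-.08,.06,1]-.0715)*1e3,1))
go(.505,.09,.1)
if len(sys.argv)>1:
    p,d,c=grab("side"); save(sys.argv[1],cv2.resize(p[160:340,230:430],None,fx=3,fy=3))
E
python3 f.py c1.png
```

```text
818 [-0.004 -0.078  0.075] rise mm near 9.0 far -1.1 +x-y 8.3 -x+y -0.4
t 8.3 ee [0.5025 0.0867 0.0941] jaw ang -18.32 toolx [-0.     0.001 -1.   ] F [ 4.5  1.2 -9.1] open 0.0221 j6 0.25
tool shift mm to target [-5.9  4.   1.3]
```

View pics/c1.png

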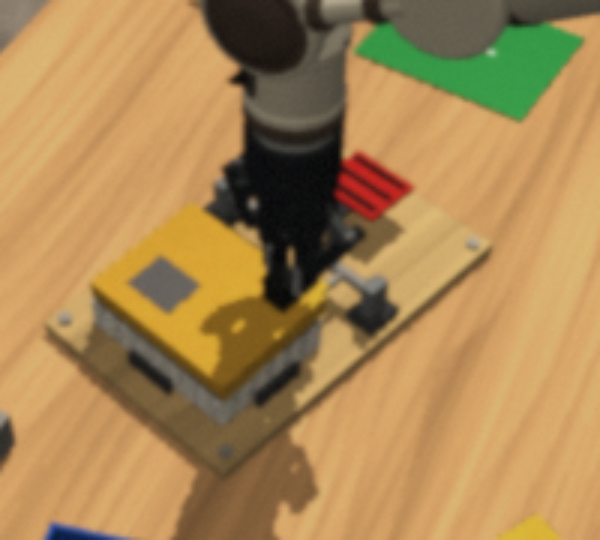

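The gripper holds the block (jaws at crop 280,290), with the opening at 22 mm and a 9 N downward pull. I'll peel in small lifts, watching the far corner.

{"api": "apply_moves", "payload": {"commands": [[[-2, 0, 0], 0], [[-2, 0, 0], 0], [[-2, 0, 0], 0], [[0, 0, 0], 0], [[0, 0, 0], 0]]}}

```text
time_s: 8.85
ee_pos: [0.5013, 0.0868, 0.0992]
orientation: [-3.102, 1.567, 2.862]
wrist_force: [5.6, 1.5, -12.3]
opening: 0.0222
```

```bash
python3 f.py
```

```text
797 [-0.039 -0.122  0.079] rise mm near 17.9 far -3.0 +x-y 11.6 -x+y 3.3
t 8.9 ee [0.5012 0.0868 0.0991] jaw ang -18.31 toolx [-0.004  0.001 -1.   ] F [  5.8   0.4 -12. ] open 0.0218 j6 0.25
tool shift mm to target [-0.9  4.2  2.6]
```

{"api": "apply_moves", "payload": {"commands": [[[-2, 0, 0], 0], [[-2, 0, 0], 0], [[-2, 0, 0], 0], [[0, 0, 0], 0], [[0, 0, 0], 0]]}}

```text
time_s: 9.4
ee_pos: [0.5016, 0.0864, 0.106]
orientation: [-2.888, 1.568, 3.075]
wrist_force: [2.0, 0.8, -6.7]
opening: 0.0223
```

```bash
python3 f.py
```

```text
810 [-0.029 -0.147  0.084] rise mm near 23.3 far 1.0 +x-y 18.6 -x+y 5.7
t 9.45 ee [0.5016 0.0865 0.1061] jaw ang -18.31 toolx [-0.003  0.    -1.   ] F [ 3.3  1.  -6.2] open 0.0222 j6 0.25
tool shift mm to target [6.1 4.4 2.1]
```

{"api": "apply_moves", "payload": {"commands": [[[-2, 0, 0], 0], [[-2, 0, 0], 0], [[-2, 0, 0], 0], [[0, 0, 0], 0], [[0, 0, 0], 0]]}}

```text
time_s: 9.95
ee_pos: [0.505, 0.0858, 0.1149]
orientation: [0.132, 1.565, -0.189]
wrist_force: [4.2, -1.6, -5.3]
opening: 0.0223
```

```bash
python3 f.py
```

```text
828 [-0.038 -0.144  0.093] rise mm near 33.4 far 10.1 +x-y 27.3 -x+y 16.2
t 10.0 ee [0.505  0.0858 0.1149] jaw ang -18.35 toolx [ 0.005 -0.001 -1.   ] F [ 4.9 -1.9 -4.6] open 0.0221 j6 0.25
tool shift mm to target [14.9  4.  -1.4]
```

The near corner passed 25 mm while the far corner was only about 2–3 mm up. To be sure of the dwell, I'll ease back 4 mm and hold there.

{"api": "apply_moves", "payload": {"commands": [[[2, 0, 0], 0], [[2, 0, 0], 0], [[0, 0, 0], 0], [[0, 0, 0], 0], [[0, 0, 0], 0]]}}

```text
time_s: 10.5
ee_pos: [0.5046, 0.0858, 0.1106]
orientation: [0.13, 1.566, -0.19]
wrist_force: [3.2, -3.0, 0.4]
opening: 0.0221
```

```bash
python3 f.py
```

```text
818 [-0.02  -0.113  0.09 ] rise mm near 27.2 far 10.5 +x-y 24.1 -x+y 13.6
t 10.55 ee [0.5046 0.0858 0.1106] jaw ang -18.35 toolx [ 0.004 -0.001 -1.   ] F [ 3.6 -3.3 -1. ] open 0.0224 j6 0.25
tool shift mm to target [10.6  4.1 -1. ]
```

The fit puts the far corner at the 10 mm limit. The dwell was probably met on the way up, but redoing it is cheap: I'll lower, reseat the far edge and lift again more slowly.

{"api": "apply_moves", "payload": {"commands": [[[2, 0, 0], 0], [[2, 0, 0], 0], [[2, 0, 0], 0], [[2, 0, 0], 0], [[0, 0, 0], 0]]}}

```text
time_s: 11.05
ee_pos: [0.5053, 0.0855, 0.1038]
orientation: [0.093, 1.565, -0.227]
wrist_force: [2.5, -5.6, 6.0]
opening: 0.0225
```

```bash
python3 f.py
```

```text
830 [-0.015 -0.05   0.085] rise mm near 18.1 far 9.8 +x-y 15.8 -x+y 12.1
t 11.1 ee [0.5053 0.0855 0.1038] jaw ang -18.33 toolx [ 0.005 -0.001 -1.   ] F [ 2.6 -5.2  7.5] open 0.0221 j6 0.25
tool shift mm to target [ 3.8  4.2 -1.7]
```

The far edge has stuck at about 10 mm while the block pivots in the pads. I'll check the far corner independently by tracking its shift in the side view.

```bash
cat > far.py <<'E'
from h import *
p,d,c=grab("side"); p0=np.load("side0.npz")["p"]
g=lambda x:cv2.cvtColor(x,cv2.COLOR_RGB2GRAY).astype(np.float32)
W=np.array(c["world_to_cam"])
def proj(w):
    q=W@np.r_[w,1]; return cv2.projectPoints(np.array([[q[0],-q[1],-q[2]]]),np.zeros(3),np.zeros(3),np.array([[c["fx"],0,c["cx"]],[0,c["fy"],c["cy"]],[0,0,1]]),np.array([c["k1"],0,0,0.]))[0][0,0]
ctr=np.array([.566,.108]); ux=np.array([.949,-.314]); uy=np.array([.314,.949])
for n,a,b in(("far",.08,.06),("-x+y",-.08,.06),("+x-y",.08,-.06)):
    xy=ctr+a*ux+b*uy; u,v=proj([*xy,.071]); k=proj([*xy,.081])-[u,v]; u,v=int(round(u)),int(round(v))
    T=g(p0)[v-6:v+7,u-9:u+10]; S=g(p)[v-18:v+19,u-21:u+22]
    up=8; r=cv2.matchTemplate(cv2.resize(S,None,fx=up,fy=up,interpolation=2),cv2.resize(T,None,fx=up,fy=up,interpolation=2),cv2.TM_CCOEFF_NORMED)
    _,m,_,l=cv2.minMaxLoc(r); sh=np.array(l)/up-[12,12]
    print(n,(u,v),"px for 10mm",np.round(k,2),"shift",np.round(sh,2),"score",round(m,2),"rise mm",round(sh@k/(k@k)*10,1))
save("farchk.png",np.hstack([cv2.resize(x[200:320,245:345],None,fx=4,fy=4) for x in(p0,p)]))
E
python3 far.py
```

```text
far (260, 253) px for 10mm [-0.34 -2.63] shift [-0.12 -3.38] score 0.96 rise mm 12.7
-x+y (306, 288) px for 10mm [-0.07 -2.58] shift [-5.75 -6.75] score 0.84 rise mm 26.7
+x-y (294, 229) px for 10mm [-0.12 -2.65] shift [ 2.12 -3.12] score 0.94 rise mm 11.4
```

View pics/farchk.png

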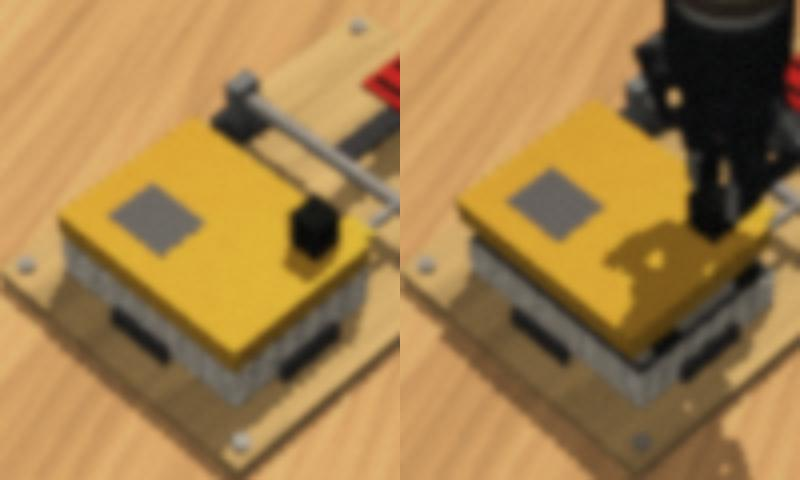

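The tracking gives a far corner rise of about 12 mm now. The picture shows the cover lifted nearly evenly, with a dark gap under both visible rims (about 475,240 and 640,360). I can't be sure the 0.1 s dwell was met, so I'll let go, press the far edge back down with shut fingers, and peel again with an observed hold.

{"api": "apply_moves", "payload": {"commands": [[[0, 0, 0], 0], [[0, 0, 0], 0], [[0, 0, 0], 0], [[0, 0, 0], 0], [[-10, 0, 0], 0]], "hand": 1}}

```text
time_s: 11.65
ee_pos: [0.5012, 0.0866, 0.11]
orientation: [-2.925, 1.567, 3.039]
wrist_force: [0.3, 0.4, -0.3]
opening: 0.0855
```

{"api": "apply_moves", "payload": {"commands": [[[-20, 0, 0], 0], [[-15, 15, 15], 0], [[0, 22, 22], 0], [[0, 22, 22], 0], [[0, 22, 22], 0]], "hand": 0}}

```text
time_s: 12.15
ee_pos: [0.6063, 0.1385, 0.1472]
orientation: [0.446, 1.57, 0.127]
wrist_force: [1.2, 0.1, 0.4]
opening: 0.0124
```

{"api": "apply_moves", "payload": {"commands": [[[20, 0, 0], 0], [[20, 0, 0], 0], [[10, 0, 0], 0], [[6, 0, 0], 0], [[0, 0, 0], 0]]}}

```text
time_s: 12.65
ee_pos: [0.6047, 0.1378, 0.09]
orientation: [-2.795, 1.57, -3.114]
wrist_force: [-0.2, -0.8, -0.1]
opening: -0.0001
```

```bash
python3 f.py; python3 far.py
```

```text
1307 [-0.021 -0.038  0.086] rise mm near 18.4 far 10.5 +x-y 15.1 -x+y 13.8
t 12.7 ee [0.6053 0.1378 0.0908] jaw ang -18.3 toolx [ 0.  0. -1.] F [ 0.4  0.1 -0.1] open 0.0003 j6 0.35
tool shift mm to target [ -9.2 -76.9 -80.2]
far (260, 253) px for 10mm [-0.34 -2.63] shift [-0.12 -3.38] score 0.96 rise mm 12.7
-x+y (306, 288) px for 10mm [-0.07 -2.58] shift [-1.12 -3.25] score 0.83 rise mm 12.7
+x-y (294, 229) px for 10mm [-0.12 -2.65] shift [ 5.88 -1.25] score 0.63 rise mm 3.7
```

{"api": "apply_moves", "payload": {"commands": [[[5, 0, 0], 0], [[4, 0, 0], 0], [[4, 0, 0], 0], [[3, 0, 0], 0], [[0, 0, 0], 0]]}}

```text
time_s: 13.25
ee_pos: [0.6075, 0.1385, 0.0769]
orientation: [0.503, 1.565, 0.184]
wrist_force: [0.6, 1.4, 7.0]
opening: -0.0001
```

{"api": "apply_moves", "payload": {"commands": [[[1, 0, 0], 0], [[1, 0, 0], 0], [[1, 0, 0], 0], [[0, 0, 0], 0], [[0, 0, 0], 0]]}}

```text
time_s: 13.75
ee_pos: [0.6078, 0.1385, 0.0764]
orientation: [0.454, 1.565, 0.135]
wrist_force: [-5.9, 1.4, 21.8]
opening: -0.0
```

```bash
python3 f.py; python3 far.py
```

```text
1295 [-0.095 -0.103  0.083] rise mm near 25.1 far -2.3 +x-y 10.0 -x+y 12.8
t 13.8 ee [0.6078 0.1385 0.0764] jaw ang -18.29 toolx [ 0.006  0.001 -1.   ] F [-4.4  1.4 22.7] open 0.0003 j6 0.35
tool shift mm to target [-24.2 -78.2 -82.3]
far (260, 253) px for 10mm [-0.34 -2.63] shift [ 0.12 -0.12] score 0.97 rise mm 0.4
-x+y (306, 288) px for 10mm [-0.07 -2.58] shift [-2.12 -3.25] score 0.83 rise mm 12.8
+x-y (294, 229) px for 10mm [-0.12 -2.65] shift [ 5.62 -0.12] score 0.62 rise mm -0.5
```

The far corner is at 0 and the near corner is about 25 mm up, a clean diagonal tilt. I'll go back to the block and measure again before gripping.

{"api": "apply_moves", "payload": {"commands": [[[-30, 0, 0], 0], [[-45, 0, 0], 0], [[0, -25, -25], 0], [[0, -28, -29], 0], [[0, -26, -28], 0]]}}

```text
time_s: 14.35
ee_pos: [0.5013, 0.088, 0.1464]
orientation: [-0.193, 1.57, -0.512]
wrist_force: [0.4, -0.6, 0.1]
opening: -0.0001
```

{"api": "apply_moves", "payload": {"commands": [[[0, 0, 0], 0], [[0, 0, 0], 0], [[0, 0, 0], 0], [[0, 0, 0], 0], [[0, 0, 0], 0]], "hand": 1}}

```text
time_s: 14.85
ee_pos: [0.5034, 0.0888, 0.1465]
orientation: [0.292, 1.57, -0.027]
wrist_force: [0.0, -0.0, 0.6]
opening: 0.0723
```

```bash
python3 f.py; python3 far.py
python3 - <<'E'
from h import *
p,d,c=grab("side")
m=(p[235:275,305:345].max(2)<45).astype(np.uint8); n,l,s,ce=cv2.connectedComponentsWithStats(m)
for i in range(1,n):
    if s[i,4]>40: print("dark",ce[i]+[305,235],s[i]); print("at z .10/.107",onz(c,*(ce[i]+[305.5,235.5]),.10),onz(c,*(ce[i]+[305.5,235.5]),.107))
save("s4.png",cv2.resize(p[200:320,245:375],None,fx=5,fy=5))
E
```

```text
743 [-0.099 -0.101  0.083] rise mm near 25.4 far -2.5 +x-y 9.5 -x+y 13.3
t 14.9 ee [0.5032 0.0888 0.1464] jaw ang -18.28 toolx [ 0. -0. -1.] F [0.2 0.6 0.6] open 0.0791 j6 0.26
tool shift mm to target [46.4  1.8  1.3]
far (260, 253) px for 10mm [-0.34 -2.63] shift [ 0.12 -0.12] score 0.98 rise mm 0.4
-x+y (306, 288) px for 10mm [-0.07 -2.58] shift [  7.62 -12.  ] score 0.64 rise mm 45.7
+x-y (294, 229) px for 10mm [-0.12 -2.65] shift [ 1.12 -1.88] score 0.96 rise mm 6.9
dark [341.44827586 239.15517241] [32  0  8 11 58]
at z .10/.107 [0.48349715 0.0339501  0.1       ] [0.48119046 0.04007204 0.107     ]
dark [321.08849558 251.53982301] [ 11  10  11  14 113]
at z .10/.107 [0.51242963 0.09342789 0.1       ] [0.50989098 0.09907298 0.107     ]
```

View pics/s4.png

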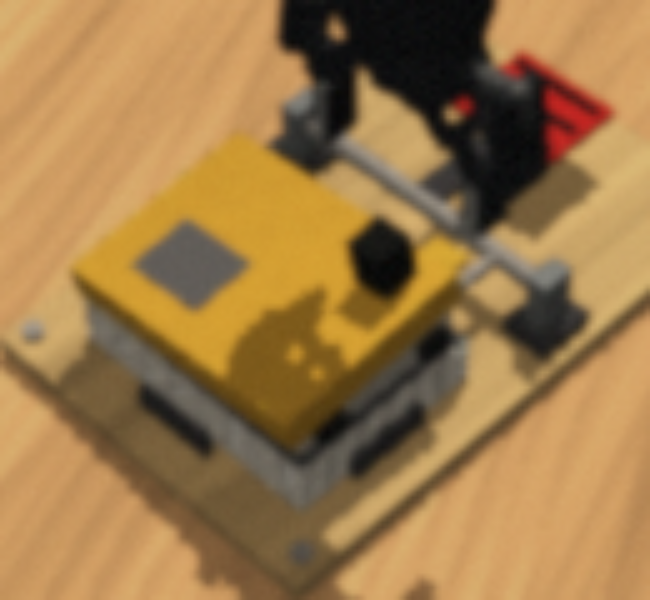

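The cover keeps its diagonal tilt after pressing: near corner about 25 mm up, far corner at 0, block at crop (382,260), treadle up. I'll regrip high on the block and raise it a few mm.

{"api": "apply_moves", "payload": {"commands": [[[12, 1, 3], 0], [[12, 0, 0], 0], [[8, 0, 0], 0], [[4, 0, 0], 0], [[0, 0, 0], 0]]}}

```text
time_s: 15.5
ee_pos: [0.5049, 0.0886, 0.1092]
orientation: [-2.871, 1.569, 3.093]
wrist_force: [0.6, 0.1, 0.9]
opening: 0.085
```

{"api": "apply_moves", "payload": {"commands": [[[0, 0, 0], 0], [[0, 0, 0], 0], [[0, 0, 0], 0], [[0, 0, 0], 0], [[0, 0, 0], 0]], "hand": 0}}

```text
time_s: 16.0
ee_pos: [0.508, 0.088, 0.1112]
orientation: [0.164, 1.565, -0.155]
wrist_force: [6.7, -1.4, -3.8]
opening: 0.0216
```

```bash
python3 f.py; python3 far.py
```

```text
765 [-0.081 -0.085  0.083] rise mm near 23.6 far 0.4 +x-y 10.6 -x+y 13.3
t 16.05 ee [0.5081 0.088  0.1113] jaw ang -18.33 toolx [ 0.006 -0.001 -1.   ] F [ 6.9 -1.3 -3.4] open 0.0219 j6 0.26
tool shift mm to target [11.3  0.9 -3.6]
far (260, 253) px for 10mm [-0.34 -2.63] shift [ 0.5  -0.88] score 0.98 rise mm 3.0
-x+y (306, 288) px for 10mm [-0.07 -2.58] shift [-6.38 -6.  ] score 0.83 rise mm 23.9
+x-y (294, 229) px for 10mm [-0.12 -2.65] shift [ 1.38 -2.25] score 0.96 rise mm 8.2
```

Held, with the near corner at about 24 mm and the far corner at 0–3 mm. I'll raise 3 mm in small steps and dwell.

{"api": "apply_moves", "payload": {"commands": [[[-1, 0, 0], 0], [[-1, 0, 0], 0], [[-1, 0, 0], 0], [[0, 0, 0], 0], [[0, 0, 0], 0]]}}

```text
time_s: 16.6
ee_pos: [0.5082, 0.0881, 0.1139]
orientation: [0.221, 1.564, -0.098]
wrist_force: [9.6, -0.7, -6.3]
opening: 0.0219
```

```bash
python3 f.py; python3 far.py
```

```text
775 [-0.075 -0.116  0.084] rise mm near 25.9 far -0.0 +x-y 13.9 -x+y 11.9
t 16.65 ee [0.5082 0.0881 0.1139] jaw ang -18.33 toolx [ 0.006 -0.001 -1.   ] F [ 9.1 -1.8 -6.3] open 0.0218 j6 0.26
tool shift mm to target [13.9  0.8 -3.7]
far (260, 253) px for 10mm [-0.34 -2.63] shift [ 0.75 -1.  ] score 0.98 rise mm 3.4
-x+y (306, 288) px for 10mm [-0.07 -2.58] shift [-6.38 -6.25] score 0.81 rise mm 24.9
+x-y (294, 229) px for 10mm [-0.12 -2.65] shift [ 2.25 -3.12] score 0.95 rise mm 11.4
```

{"api": "apply_moves", "payload": {"commands": [[[-1, 0, 0], 0], [[-1, 0, 0], 0], [[-1, 0, 0], 0], [[0, 0, 0], 0], [[0, 0, 0], 0]]}}

```text
time_s: 17.2
ee_pos: [0.5073, 0.0883, 0.1168]
orientation: [0.231, 1.567, -0.089]
wrist_force: [5.6, -0.6, -3.6]
opening: 0.0217
```

```bash
python3 f.py; python3 far.py
```

```text
779 [-0.082 -0.13   0.088] rise mm near 31.1 far 2.4 +x-y 18.0 -x+y 15.5
t 17.25 ee [0.5073 0.0883 0.1168] jaw ang -18.34 toolx [ 0.004 -0.    -1.   ] F [ 5.2 -0.4 -3.8] open 0.0217 j6 0.26
tool shift mm to target [16.8  0.9 -2.8]
far (260, 253) px for 10mm [-0.34 -2.63] shift [ 1.12 -2.  ] score 0.96 rise mm 6.9
-x+y (306, 288) px for 10mm [-0.07 -2.58] shift [-6.38 -6.88] score 0.79 rise mm 27.3
+x-y (294, 229) px for 10mm [-0.12 -2.65] shift [ 3.   -4.25] score 0.95 rise mm 15.5
```

Near corner about 31 mm, far corner 2–7 mm, held steady for 0.3 s, so the peel step is met with margin both ways. Now I'll lift clear.

{"api": "apply_moves", "payload": {"commands": [[[-2, 0, 0], 0], [[-3, 0, 0], 0], [[-4, 0, 0], 0], [[-5, 0, 0], 0], [[-6, 0, 0], 0]]}}

```text
time_s: 17.8
ee_pos: [0.5051, 0.0886, 0.1362]
orientation: [-2.925, 1.569, 3.039]
wrist_force: [-0.3, -0.5, -1.8]
opening: 0.0214
```

{"api": "apply_moves", "payload": {"commands": [[[-10, 0, 0], 0], [[-15, 0, 0], 0], [[-15, 0, 0], 0], [[-15, 0, 0], 0], [[-5, 0, 0], 0]]}}

```text
time_s: 18.3
ee_pos: [0.5066, 0.0886, 0.1986]
orientation: [0.265, 1.568, -0.055]
wrist_force: [1.2, -0.6, -2.4]
opening: 0.0217
```

Run:
```python
from h import *
go(.435,-.394,.2)
p,d,c=grab("side"); q,e,t=grab("top"); np.savez("l.npz",p=p,d=d,q=q,e=e)
save("lift.png",np.hstack([cv2.resize(p[120:340,220:420],None,fx=2,fy=2),cv2.resize(q[150:370,200:400],None,fx=2,fy=2)]))
```

```text
t 18.3 ee [0.5066 0.0886 0.1986] jaw ang -18.29 toolx [ 0.003 -0.    -1.   ] F [ 1.2 -0.6 -2.4] open 0.0217 j6 0.26
tool shift mm to target [  -1.6 -480.7   83.5]
```

View pics/lift.png

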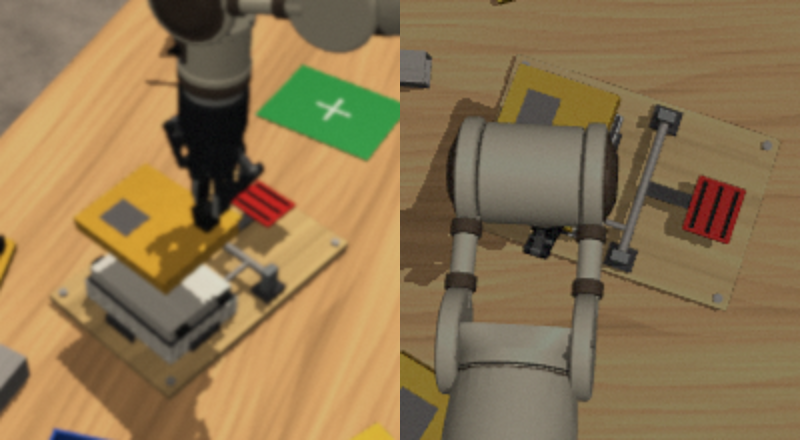

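The cover (side crop 155,225) is off and held, the trays sit in place, and the treadle is up. I'll carry it to the mat.

{"api": "apply_moves", "payload": {"commands": [[[0, -8, 1], 0], [[0, -16, 3], 0], [[0, -24, 4], 0], [[0, -30, 5], 0], [[0, -34, 6], 0]]}}

```text
time_s: 18.9
ee_pos: [0.4874, -0.0246, 0.1951]
orientation: [-3.078, 1.569, 2.887]
wrist_force: [0.7, -0.2, -1.0]
opening: 0.0221
```

{"api": "apply_moves", "payload": {"commands": [[[0, -36, 6], 0], [[0, -36, 6], 0], [[0, -36, 6], 0], [[0, -36, 6], 0], [[0, -36, 6], 0]]}}

```text
time_s: 19.4
ee_pos: [0.4591, -0.2055, 0.1952]
orientation: [2.91, 1.569, 2.59]
wrist_force: [0.6, 0.1, -1.4]
opening: 0.0217
```

{"api": "apply_moves", "payload": {"commands": [[[0, -36, 6], 0], [[0, -36, 6], 0], [[0, -34, 6], 0], [[0, -28, 6], 0], [[0, -22, 5], 0]]}}

```text
time_s: 19.9
ee_pos: [0.4375, -0.3629, 0.195]
orientation: [2.801, 1.569, 2.48]
wrist_force: [-0.1, -0.6, -1.4]
opening: 0.0218
```

{"api": "apply_moves", "payload": {"commands": [[[0, -16, 3], 0], [[0, -12, 2], 0], [[0, -5, 0], 0], [[0, 0, 0], 0], [[0, 0, 0], 0]]}}

```text
time_s: 20.4
ee_pos: [0.4336, -0.3933, 0.1962]
orientation: [2.087, 1.57, 1.768]
wrist_force: [-0.6, -0.2, -1.0]
opening: 0.0215
```

Run:
```python
from h import *
p,d,c=grab("side"); q,e,t=grab("top")
s=sense(); go(.435,-.394,.2)
for nm,im,dd,cc in(("top",q,e,t),("side",p,d,c)):
    P=[]
    hs=cv2.cvtColor(im,cv2.COLOR_RGB2HSV)
    for v in range(0,480):
        for u in range(0,640):
            if 16<=hs[v,u,0]<=32 and hs[v,u,1]>130 and hs[v,u,2]>50 and dd[v,u]>0:
                w=dep(cc,u,v,dd)
                if .12<w[2]<.26 and np.hypot(w[0]-.49,w[1]+.37)<.16: P.append(w)
    P=np.array(P); A=np.c_[P[:,:2],np.ones(len(P))]; k=np.ones(len(P),bool)
    for _ in range(5): f=np.linalg.lstsq(A[k],P[k,2],rcond=None)[0]; r=abs(A@f-P[:,2]); k=r<max(.003,2*np.median(r))
    Q=P[k]; rc=cv2.minAreaRect((Q[:,:2]*1000).astype(np.float32)); print(nm,len(P),k.sum(),"slopes",f[:2],"tilt",np.hypot(*f[:2]),"rect",np.round(rc[0],1),np.round(rc[1],1),round(rc[2],1),"z at ctr",f@[rc[0][0]/1e3,rc[0][1]/1e3,1])
save("mat.png",np.hstack([cv2.resize(p[90:310,300:500],None,fx=2,fy=2),cv2.resize(q[150:370,380:580],None,fx=2,fy=2)]))
# station: trays
np.savez("e.npz",p=p,d=d,q=q,e=e)
hs=cv2.cvtColor(q,cv2.COLOR_RGB2HSV)
print("pad depth",dep(t,352,254,e),"tray z",[np.round(dep(t,u,v,e),3).tolist() for u,v in((260,200),(300,212),(285,255),(255,245),(275,225))])
```

```text
t 20.5 ee [ 0.4337 -0.3933  0.1963] jaw ang -18.24 toolx [ 0.  0. -1.] F [ 0.   0.2 -1.8] open 0.0216 j6 -0.62
tool shift mm to target [-3.7 -0.3  1.4]
top 3261 2674 slopes [-0.1089535  -0.07811272] tilt 0.13406140980544803 rect [ 496.5 -372.6] [121.5 160.8] 69.6 z at ctr 0.16800232014723282
side 1521 1139 slopes [-0.11057483 -0.08167813] tilt 0.13747039874905925 rect [ 497.6 -370.2] [126.8 165. ] 69.8 z at ctr 0.16746485180246823
pad depth [ 0.50353517 -0.07496923  0.05277399] tray z [[0.644, 0.152, 0.014], [0.605, 0.05, 0.067], [0.502, 0.086, 0.069], [0.527, 0.158, 0.068], [0.574, 0.11, 0.068]]
```

View pics/mat.png

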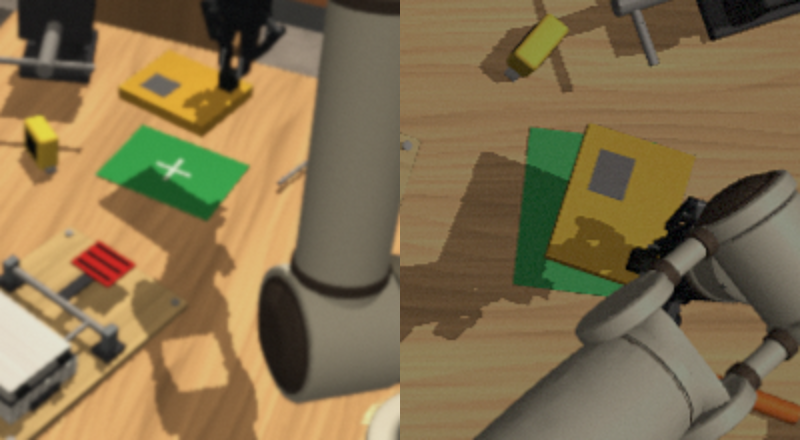

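The cover is over the mat: centre 6 mm off, tilt 0.135 rad, about 0.165 m up, fitted size 121 x 161 mm. The treadle is up, with the pad reading 53 mm high. Last, I'll check the trays' position against their seat.

Run:
```python
from h import *
z=np.load("e.npz"); q,e=z["q"],z["e"]; t=cams.camera_info("top")
P=np.array([dep(t,u,v,e) for v in range(180,275) for u in range(230,325) if e[v,u]>0])
P=P[(P[:,2]>.06)&(P[:,2]<.08)]; r=cv2.minAreaRect((P[:,:2]*1e3).astype(np.float32)); f=np.linalg.lstsq(np.c_[P[:,:2],np.ones(len(P))],P[:,2],rcond=None)[0]
print("tray top",len(P),np.round(r[0],1),np.round(r[1],1),round(r[2],1),"slopes",np.round(f[:2],3))
# cover at start, same method, from first picture
e0=np.load("top0.npz")["d"]; P=np.array([dep(t,u,v,e0) for v in range(180,275) for u in range(230,325) if e0[v,u]>0]); P=P[(P[:,2]>.066)&(P[:,2]<.078)]
r=cv2.minAreaRect((P[:,:2]*1e3).astype(np.float32)); print("cover at start",np.round(r[0],1),np.round(r[1],1),round(r[2],1))
sc=np.array([onz(t,u,v,.014)[:2] for u,v in((262.5,183),(383,222.5),(359,299),(236,258))]); print("board ctr from screws",sc.mean(0),"seat",sc.mean(0)+.085*np.array([.314,.949]))
```

```text
tray top 2764 [556.3  83.7] [156.6 161.7] 70.2 slopes [ 0.001 -0.   ]
cover at start [569.7 108.2] [120.5 159.7] 70.9
board ctr from screws [0.54118674 0.02697575] seat [0.56787674 0.10764075]
```

Run:
```python
from h import *
t=cams.camera_info("top"); ux=np.array([.949,-.314]); uy=np.array([.314,.949])
e=np.load("e.npz")["e"]
m=np.zeros(e.shape,np.uint8)
for v in range(180,275):
    for u in range(230,325):
        if e[v,u]>0 and .063<dep(t,u,v,e)[2]<.074: m[v,u]=1
m=cv2.morphologyEx(m,cv2.MORPH_OPEN,np.ones((5,5)))
n,l,s,ce=cv2.connectedComponentsWithStats(m); i=1+s[1:,4].argmax()
P=np.array([onz(t,u,v,.068)[:2] for v,u in np.argwhere(l==i)]); r=cv2.minAreaRect((P*1e3).astype(np.float32)); print(len(P),np.round(r[0],1),np.round(r[1],1),round(r[2],1),"centroid",P.mean(0))
```

```text
1657 [564.8 106.9] [105.1 147.1] 72.3 centroid [0.5661891  0.09997053]
```

The tray top fits 105 x 147 mm, centred 3–5 mm from its seat and level. Everything is still, so I'm handing in.

```bash
python3 -c "
from h import *
go(.4337,-.3933,.1963); print(np.abs(sense()['joint_vel']).max()); print(workorder.sign_off())"
```

```text
t 20.5 ee [ 0.4337 -0.3933  0.1963] jaw ang -18.24 toolx [ 0.  0. -1.] F [ 0.   0.2 -1.8] open 0.0216 j6 -0.62
tool shift mm to target [ 0. -0. -0.]
0.0029187428390118854
the job is handed in; nothing more can be done
None
```

The job is handed in at 20.5 s, with the cover held over the green mat. No verdict was reported.

**What I did:** I pressed the treadle to its stop with the fingers shut. Travel stalled at z = 25.5 mm while the force rose from 12 to 26 N. I then let the treadle come back up, gripped the block high on its x faces and peeled the cover.

**First peel doubtful:** On the first peel the far corner rose to about 10–12 mm while I was holding. I couldn't be sure the 0.1 s dwell was met. I let go, pressed the far edge back down with shut fingers and peeled again.

**Second peel:** It held for about 0.3 s with the near corner about 31 mm up and the far corner 2–7 mm up. The top-camera plane fit gave 2.4 mm for the far corner and the side-view tracking gave 6.9 mm. Both are under the 10 mm limit. I then lifted the cover clear and carried it over.

**Last checks:**

| Item | Measured | Limit |
|---|---|---|
| Cover centre from mat centre | about 6–8 mm | 50 mm |
| Cover tilt | about 0.135 rad | 0.3 rad |
| Cover middle height | about 0.165 m | 0.09–0.27 m |
| Grip opening | 21.6 mm on the 24 mm rubber block | – |
| Treadle pad height | 53 mm (up) | 52 mm when up |
| Trays from seat | 3–5 mm, level | 12 mm |

One disagreement came up: the first tray rectangle fit came out the wrong size (157 x 162 mm) because of stray depth points. The cleaned fit gave 105 x 147 mm, matching the given 106 x 146 mm. I kept the arm away from the tape measure, tube and bin, but did not measure them again at the end.

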